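# Change over the battery packs on the chargers

### The arm

A 6-joint arm with a two-finger parallel gripper is mounted at the origin on a cart in front of the work surface, level with it; the furniture and walls round the work are solid. World frame = base frame: x ahead of the robot, y to its left, z up, the work surface at z = 0. Lengths are in mm, angles in degrees, forces in N, time in s.
With the tool pointing down it reaches from about 300 to 850 mm from the base axis. Payload 4.2 kg.
Tool frame: the origin (TCP) lies midway between the tips of the shut fingers; the grasp point (between the pads) lies 19 mm behind it; z points along the fingers, y is the line along which they close (so a half turn about z gives the same grasp; the last joint's range is limited). The gripper opens to 91 mm and grips with 3 to 60 N. Pads are 32 mm wide; open, the fingers measure 118 mm over their backs; the gripper's body (76 mm by 178 mm) begins 60 mm behind the grasp point.
Start: joints at [-76.604, 18.312, 89.639, -0, 72.044, -1.146], TCP at [144.376, -556.596, 213.976] pointing down, gripper open.
Joint ranges: [-177.97, 177.97], [-48.28, 115.42], [12.27, 149.76], [-77.06, 257.06], [2.81, 150.46], [-146.56, 146.56]. Speed limits (degrees/s): [147.25, 147.25, 180, 180, 180, 180].

### API

Orientations are given as [roll, pitch, yaw] about the fixed x, y, z axes, in that order (R = Rz(yaw) Ry(pitch) Rx(roll)).
In Python, from workcell import env gives the robot as it stands.
- The arm moves only by the shell command python3 -m jog 'ROWS' [FORCE]. ROWS is a JSON object of lists of equal length, an entry for each row: "jaw": the finger opening in mm, from 0 to 91.2; "slide": the shift along the tool's x, y, z in units of 30 mm (1.0 is 30 mm), a list of three; "spin": the turn about the tool's z in units of 8 degrees (1.0 is 8 degrees). In form: {"jaw": [jaw, ...], "slide": [[dx, dy, dz], ...], "spin": [spin, ...]}. A call has 1 to 10 rows; each row shifts and turns the commanded pose from where the row before left it, along the tool's axes as they then stand; what a row does not reach is not made up. A row lasts 1/10 s, in which the tool goes at most 50 mm and 8.59 degrees, less where a joint would pass 70% of its speed; a pose out of reach is approached as far as the arm can. A call is refused whole if a number of a shift passes 1 or a number of a turn 1, either way. A call with a gripper value outside its range is refused whole. The fingers move at their own pace and stop on an object; FORCE is the grip in N (left out, the last holds). Time passes only in rows, so rows that do not move let the fingers close. It gives the time, the measured TCP pose, the force, the opening and the grip force at its end, in the units of the state.
- env.state(): the state, without advancing time (a new reading comes with each control period).
- env.grab_frame(name): name is "scene" or "side" or "wrist"; returns the picture (480x640x3 uint8, red, green, blue); there is no depth.
- env.camera_model(name): a dict with "fx", "fy", "cx", "cy" (pixels), "camera_from_world" (4x4, takes a point from world to camera coordinates). Camera axes: x right, y up, looking along -z (the intrinsics and any distortion apply to the point x, -y, -z); pixel columns grow to the right and rows downward; lengths in mm; the calibration is good to about 2 mm. The wrist camera is an equidistant fisheye: a pixel r from the principal point sees the ray r / f radians off the axis. A picture is of the moment at which its call begins: read the wrist's pose just before it. camera_model takes no time and is no camera call; for the wrist camera it gives the pose at the moment of the call.
- env.job_done(): hands the job in; it is judged then, once.
The state is a dict: "time_s": time; "qpos": joint angles; "qvel": joint speeds; "effort": joint torques, N m; "ee_pos": TCP position; "ee_rot": TCP orientation; "force": force on the tool from outside, world axes, zero at the start; "torque": the same for the moment, N m; "gripper_width": finger opening in mm; "gripper_force": force on a finger pad.
Only numpy, scipy, OpenCV 4.12 (cv2) and the standard library are available. Lean on these libraries where they do the work, as an engineer would, in place of code of your own. Each camera call takes 0.05 s, during which the arm holds its last target. There are 200 camera calls.

### The job

The packs in both chargers are full: take them out and stand each one in the storage tray of its own colour. Then put the two empty packs (one red light on the gauge) on charge, each seated fully home in the charger of its own colour. Set the packs down rather than drop them, and leave the half-charged one (two amber lights) where it stands.

Things in the scene. Friction and masses are not known exactly. Their poses are not given: they have to be found in the camera images.
- full_orange: Full orange battery pack (4 green lights on top), at the start in the orange charger. Block 78 long (x) x 52 wide (y) x 66 mm tall, dark with a coloured top; at +x a dark nose 22 long, 28 wide, 40 mm tall from the underside. Origin: centre of the 78 x 52 underside (nose not counted: pack spans x -39 to +61 mm), z up. Grip the 52 mm width, upper half. 0.4-0.6 kg.
- full_blue: Full blue battery pack (4 green lights on top), at the start in the blue charger. Block 78 long (x) x 52 wide (y) x 66 mm tall, dark with a coloured top; at +x a dark nose 22 long, 28 wide, 40 mm tall from the underside. Origin: centre of the 78 x 52 underside (nose not counted: pack spans x -39 to +61 mm), z up. Grip the 52 mm width, upper half. 0.4-0.6 kg.
- empty_orange: Empty orange battery pack (one red light on its gauge, three dark), standing on the bench. All packs have one shape: block 78 (x) x 52 (y) x 66 mm tall and, at +x, a nose 22 long, 28 wide, 40 mm tall. Origin: centre of the block's underside, z up. Gauge: black window on top with 4 lights.
- empty_blue: Empty blue battery pack (one red light on its gauge, three dark), standing on the bench. All packs have one shape: block 78 (x) x 52 (y) x 66 mm tall and, at +x, a nose 22 long, 28 wide, 40 mm tall. Origin: centre of the block's underside, z up. Gauge: black window on top with 4 lights.
- half_orange: Half-charged orange battery pack (two amber lights on its gauge, two dark), standing on the bench; to be left alone. All packs have one shape: block 78 (x) x 52 (y) x 66 mm tall and, at +x, a nose 22 long, 28 wide, 40 mm tall. Origin: centre of the block's underside, z up. Gauge: black window on top with 4 lights.
- charger_orange: Fixed charger, dark, 166x84 mm, orange hump (44 mm tall) at its +x end. Open well: 86x60 mm for a pack's block plus, at +x, a slot 23 long x 40 wide for the nose, so packs enter only nose toward hump. Well floor 8 mm, rim 28 mm above the bench; top 8 mm of the walls slope out at 45 deg. Origin: on the bench under the 86x60 well's centre = a seated pack's origin less 8 mm in z, x axes parallel.
- charger_blue: Fixed charger, dark, 166x84 mm, blue hump (44 mm tall) at its +x end. Open well: 86x60 mm for a pack's block plus, at +x, a slot 23 long x 40 wide for the nose, so packs enter only nose toward hump. Well floor 8 mm, rim 28 mm above the bench; top 8 mm of the walls slope out at 45 deg. Origin: on the bench under the 86x60 well's centre = a seated pack's origin less 8 mm in z, x axes parallel.
- tray_orange: Shallow open orange plastic storage tray, dark rubber liner, fixed to the bench: 140 long (x) x 94 mm wide (y) outside, 132 x 86 mm inside, floor 4 mm and rim 25 mm above the bench. Takes one pack lengthwise along x, nose either way. Origin: centre of the underside; z up.
- tray_blue: Shallow open blue plastic storage tray, dark rubber liner, fixed to the bench: 140 long (x) x 94 mm wide (y) outside, 132 x 86 mm inside, floor 4 mm and rim 25 mm above the bench. Takes one pack lengthwise along x, nose either way. Origin: centre of the underside; z up.

How it is judged (in metres and radians):
At the end, for the whole second after the job is handed in: Empty packs seated upright in the chargers of their colour (within 10 mm and 0.17 rad of the well, on its floor within 4 mm); full packs upright on the floors of the trays of their colour, within 38 mm of the centre; all released, at rest. The half-charged pack never moved over 20 mm (horizontal distance between empty_orange and charger_orange below 0.01 m and z of empty_orange in the frame of charger_orange between 0.004 and 0.012 m and angle between the x axis of empty_orange and the x axis of charger_orange, either way round below 0.17 rad and angle between each of empty_orange, full_orange, empty_blue, full_blue's own z axis and vertical below 0.08 rad and horizontal distance between full_orange and tray_orange below 0.038 m and z of full_orange in the frame of tray_orange between 0.001 and 0.009 m and linear speed of each of empty_orange, full_orange, empty_blue, full_blue below 0.02 m/s and horizontal distance between empty_blue and charger_blue below 0.01 m and z of empty_blue in the frame of charger_blue between 0.004 and 0.012 m and angle between the x axis of empty_blue and the x axis of charger_blue, either way round below 0.17 rad and horizontal distance between full_blue and tray_blue below 0.038 m and z of full_blue in the frame of tray_blue between 0.001 and 0.009 m); the robot touches nothing.
It fails at once if the half-charged pack is pushed or carried away from where it stood (distance of half_orange from where it was at the start of the episode above 0.02 m).
It fails at once if a pack is dropped (falls free of the fingers faster than 0.5 m/s) ((linear speed of empty_orange above 0.5 m/s and contact force between the fingers and empty_orange below 0.2 N) or (linear speed of full_orange above 0.5 m/s and contact force between the fingers and full_orange below 0.2 N) or (linear speed of empty_blue above 0.5 m/s and contact force between the fingers and empty_blue below 0.2 N) or (linear speed of full_blue above 0.5 m/s and contact force between the fingers and full_blue below 0.2 N)).
It also fails if it takes over 109 s, if anything falls off the work surface, if the arm or the gripper's body presses on something with over 40 N, if the wrist force passes 120 N, or if a joint passes its speed limit or range.

## Working session

There is one attempt and no reset: what is moved stays moved. The work goes in short steps, Python scripts to look and compute and a shell command to move; the robot and the scene stay as the last step left them, time stands still between calls to the robot, and variables do not carry over. Pictures are saved under pics/ and viewed, at most 16 in all, crops included, and the job is handed in when it is done.

```bash
mkdir -p pics; ls; cat > h.py <<'E'
import numpy as np, cv2
from workcell import env
def save(n,f):
    im=env.grab_frame(n); cv2.imwrite(f'pics/{f}.png',im[:,:,::-1]); return im
def cast(m,uv,z):
    uv=np.atleast_2d(np.array(uv,float)); T=np.array(m["camera_from_world"]); R=T[:3,:3]; c=-R.T@T[:3,3]
    a=(uv[:,0]-m["cx"])/m["fx"]; b=(uv[:,1]-m["cy"])/m["fy"]
    if m.get('fish'):
        r=np.hypot(a,b); s=np.where(r>1e-9,np.sin(r)/np.maximum(r,1e-9),1); d=np.c_[a*s,-b*s,-np.cos(r)]
    else: d=np.c_[a,-b,-np.ones(len(a))]
    d=d@R; t=(z-c[2])/d[:,2]; return c+d*t[:,None]
E
python3 - <<'E'
from h import *
for n in ["scene","side","wrist"]:
    m=env.camera_model(n); print(n,{k:v for k,v in m.items() if k!="camera_from_world"}); T=np.array(m["camera_from_world"]); print((-T[:3,:3].T@T[:3,3]).round(1), T[:3,:3].round(3).tolist())
    save(n,n+'0')
print(env.state())
E
```

```text
pics
scene {'fx': 477.7788573430192, 'fy': 477.7788573430192, 'cx': 314.00938121562746, 'cy': 245.04171768376423}
[-363.2  676.6  640.5] [[-0.613, -0.79, -0.025], [0.362, -0.308, 0.879], [-0.702, 0.53, 0.475]]
side {'fx': 490.40014772040007, 'fy': 490.40014772040007, 'cx': 320.30581354368167, 'cy': 231.77542463207635}
[144.3 407.2 934.4] [[-0.717, -0.696, 0.015], [0.585, -0.59, 0.556], [-0.378, 0.408, 0.831]]
wrist {'fx': 371.64829954431775, 'fy': 371.64829954431775, 'cx': 321.09747769136186, 'cy': 237.52161646090318}
[ 219.7 -535.6  383.6] [[0.251, -0.968, -0.001], [0.931, 0.242, -0.273], [0.265, 0.068, 0.962]]
{'time_s': 0.15, 'qpos': array([-7.66030234e+01,  1.83421356e+01,  8.96879759e+01, -7.53649769e-04,
        7.20441666e+01, -1.14899174e+00]), 'qvel': array([-0.09802476, -0.11512062, -0.16498107,  0.01218542, -0.06552661,
       -0.05153512]), 'effort': array([-4.17051831e-05, -4.12774372e+01, -2.32155758e+01,  7.27394968e-02,
        4.34149615e-02, -9.71445525e-05]), 'ee_pos': array([ 144.29768616, -556.22434293,  213.34045132]), 'ee_rot': array([-1.79925722e+02, -7.72952092e-04,  1.45462006e+01]), 'force': array([-0.20530466, -0.46016538, -1.24097444]), 'torque': array([-0.00216445,  0.02076482,  0.03092753]), 'gripper_force': 0.0, 'gripper_width': 90.9091148330673}
```

View pics/scene0.png

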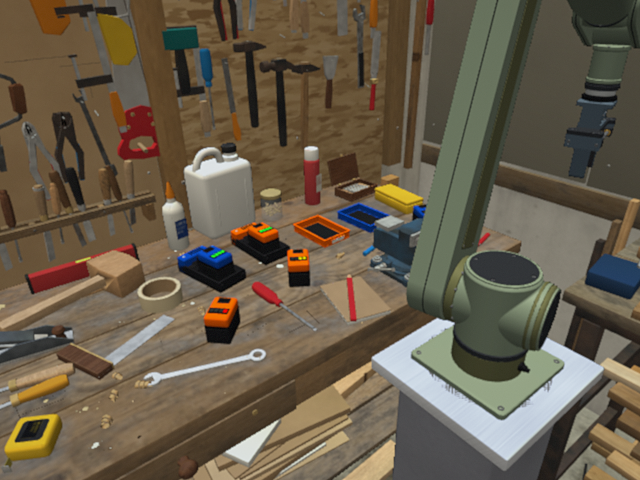

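View pics/side0.png

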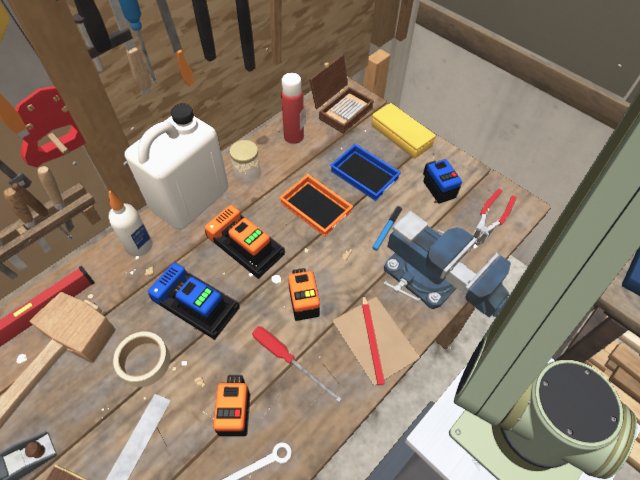

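View pics/wrist0.png

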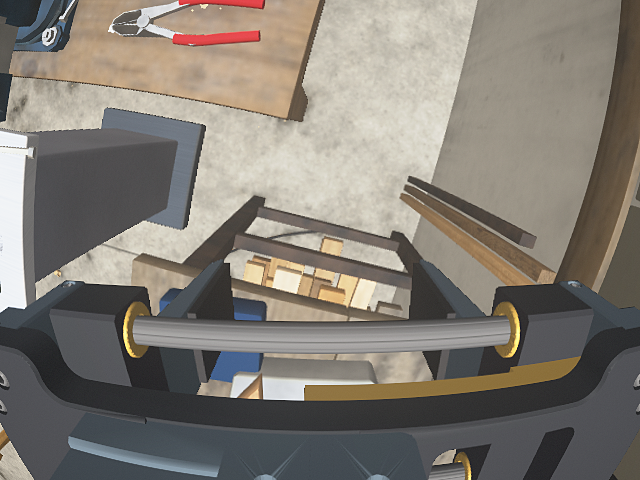

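The side view shows everything: chargers at (245,238) orange and (195,298) blue, trays at (316,204) orange and (365,170) blue, and empty packs at (232,407) orange and (441,180) blue. The half-charged pack is at (303,293). In the wrist view there is only floor.

```bash
python3 - <<'E'
from h import *
im=cv2.imread('pics/side0.png')
a=cv2.resize(im[190:340,140:330],None,fx=4,fy=4,interpolation=cv2.INTER_CUBIC); cv2.imwrite('pics/c1.png',a)
b=cv2.resize(im[360:440,200:270],None,fx=5,fy=5,interpolation=cv2.INTER_CUBIC);c=cv2.resize(im[140:220,400:475],None,fx=5,fy=5,interpolation=cv2.INTER_CUBIC)
cv2.imwrite('pics/c2.png',np.hstack([b,c]))
hsv=cv2.cvtColor(im,cv2.COLOR_BGR2HSV); m=env.camera_model('side')
for n,lo,hi in [('or',(5,180,120),(18,255,255)),('bl',(108,170,90),(122,255,255))]:
    k=cv2.inRange(hsv,lo,hi); k[:, 480:]=0
    N,l,s,c=cv2.connectedComponentsWithStats(k)
    for i in range(1,N):
        if s[i,4]>150:
            print(n,s[i].tolist(),'z0,66:',cast(m,c[i],0)[0].round()[:2],cast(m,c[i],66)[0].round()[:2])
            cs,_=cv2.findContours((l==i).astype(np.uint8),cv2.RETR_EXTERNAL,cv2.CHAIN_APPROX_NONE)
            print(cv2.approxPolyDP(cv2.convexHull(max(cs,key=len)),2.0,True)[:,0].tolist())
E
```

```text
or [0, 99, 24, 34, 219] z0,66: [1427.  266.] [1337.  276.]
[[2, 99], [18, 113], [23, 125], [20, 130], [14, 131], [1, 118]]
or [280, 176, 73, 60, 835] z0,66: [ 637. -101.] [602. -65.]
[[307, 176], [352, 206], [325, 235], [281, 202], [280, 198]]
or [205, 208, 65, 47, 667] z0,66: [710.  84.] [670. 107.]
[[205, 227], [228, 208], [239, 211], [268, 236], [269, 240], [252, 254], [208, 237]]
or [289, 272, 30, 39, 234] z0,66: [475.  93.] [452. 115.]
[[318, 306], [295, 310], [289, 278], [311, 272]]
or [214, 383, 33, 48, 260] z0,66: [404. 341.] [385. 345.]
[[243, 383], [246, 386], [243, 428], [215, 429], [219, 384]]
bl [331, 144, 69, 56, 989] z0,66: [ 623. -262.] [ 589. -215.]
[[354, 144], [399, 172], [375, 199], [332, 171], [331, 164]]
bl [427, 160, 34, 32, 514] z0,66: [ 468. -388.] [ 445. -331.]
[[445, 160], [460, 179], [460, 183], [443, 191], [427, 169], [428, 165]]
bl [148, 263, 37, 41, 623] z0,66: [714. 273.] [673. 282.]
[[175, 263], [183, 268], [184, 273], [158, 303], [148, 291]]
bl [175, 277, 46, 39, 764] z0,66: [638. 246.] [603. 258.]
[[190, 277], [220, 294], [206, 315], [175, 296]]
```

View pics/c1.png

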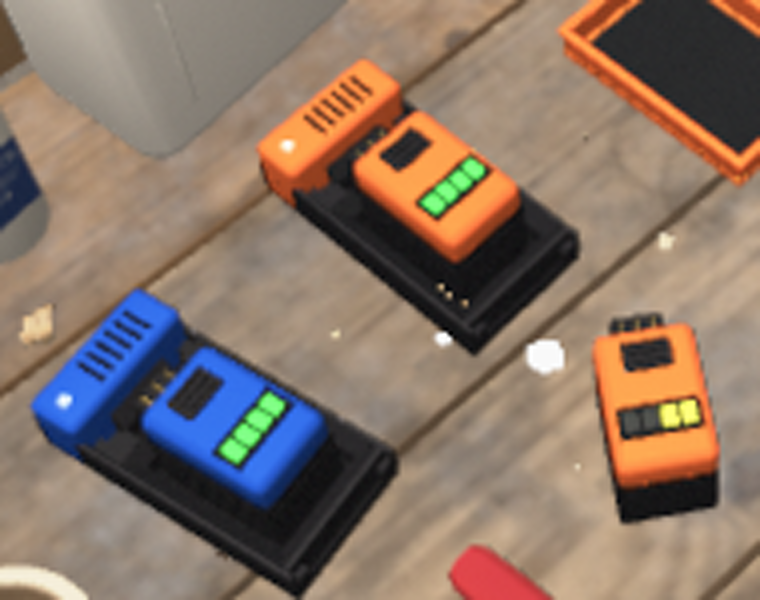

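View pics/c2.png

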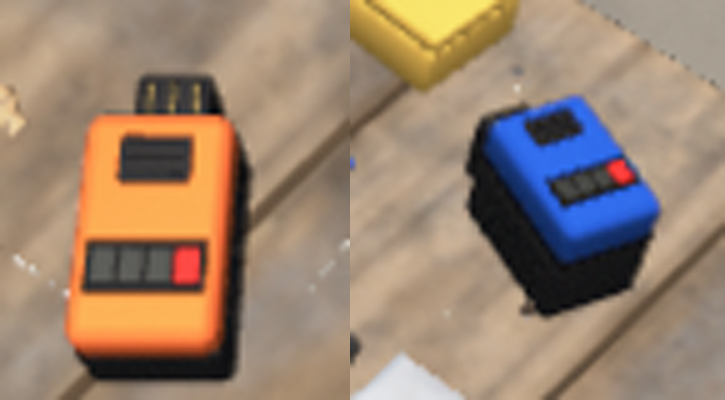

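c1 shows both full packs in their chargers with the noses toward the humps (up-left), and the half-charged pack with two amber lights. In c2 both empty packs have one red light: orange nose up at (180,95), blue nose up-left at (500,110).

```bash
python3 - <<'E'
from h import *
m=env.camera_model('side')
P={'full_o':([(355,165),(418,112),(520,188),(458,243)],4,(140,190),74),
'full_b':([(143,412),(205,350),(328,412),(262,490)],4,(140,190),74),
'half':([(597,340),(692,325),(716,452),(615,470)],4,(140,190),66),
'emp_o':([(92,115),(235,118),(220,345),(72,345)],5,(200,360),66),
'emp_b':([(490,140),(580,98),(657,205),(575,240)],5,(330,140),66),
'tray_o':([(281,200),(307,176),(352,204),(325,230)],1,(0,0),25),
'tray_b':([(331.5,167),(354,144),(399,170),(376,195)],1,(0,0),25)}
for n,(c,s,o,z) in P.items():
    p=cast(m,np.array(c)/s+np.array(o),z)[:,:2]
    f=(p[0]+p[1]-p[2]-p[3])/2
    w=(p[0]+p[3]-p[1]-p[2])/2
    print(n,p.mean(0).round(1),'yaw',np.degrees(np.arctan2(f[1],f[0])).round(1),'yawW',(np.degrees(np.arctan2(w[1],w[0]))-90).round(1),'L',np.linalg.norm(f).round(),'W',np.linalg.norm(w).round())
E
```

```text
full_o [637.9  93.7] yaw 4.4 yawW 3.0 L 75.0 W 46.0
full_b [603.  254.7] yaw 13.9 yawW 9.8 L 74.0 W 46.0
half [468.5 101.2] yaw -36.5 yawW -34.8 L 72.0 W 49.0
emp_o [398.5 346.6] yaw -44.6 yawW -46.2 L 76.0 W 50.0
emp_b [ 446.3 -339.5] yaw -21.1 yawW -17.0 L 69.0 W 50.0
tray_o [623.5 -92.3] yaw 5.4 yawW 4.3 L 133.0 W 96.0
tray_b [ 610.6 -249.9] yaw 5.1 yawW 6.7 L 136.0 W 98.0
```

```bash
cat >> h.py <<'E'
def go(x,y,z,yaw):
    s=env.state(); p=s['ee_pos']; r=s['ee_rot']; d=np.array([x,y,z])-p
    dy=(yaw-r[2]+90)%180-90; a=np.radians(r[2]+dy)
    print('pos',p.round(1),'rot',r.round(1),'w',round(s['gripper_width'],1),'t',round(s['time_s'],2),'| spin units',round(-dy/8,2),'then slide units',np.round([(d[0]*np.cos(a)+d[1]*np.sin(a))/30,(d[0]*np.sin(a)-d[1]*np.cos(a))/30,-d[2]/30],2))
E
python3 - <<'E'
from h import *
m=env.camera_model('side')
for n,c in {'jug base front corner':(180,225),'can base':(292,142),'jar':(243,180),'glue base':(140,252),'vise near corner L':(388,262),'vise R':(480,300)}.items(): print(n,cast(m,c,0)[0].round())
go(638,94,200,4)
E
python3 -m jog '{"jaw":[91,91,91,91,91,91,91,91,91,91],"slide":[[0,0,0],[0,0,0],[0.9,-1,0],[0.9,-1,0],[0.9,-1,0],[0.9,-1,0],[0.9,-1,0],[0.9,-1,0],[0.9,-1,0],[0.9,-1,0]],"spin":[0.65,0.65,0,0,0,0,0,0,0,0]}' 40
python3 -c "
from h import *
go(638,94,200,4)"
```

```text
jug base front corner [812. 162.  -0.]
can base [ 819. -202.    0.]
jar [812. -28.  -0.]
glue base [816. 268.   0.]
vise near corner L [408. -99.  -0.]
vise R [ 210. -165.    0.]
pos [ 144.3 -556.2  213.3] rot [-179.9   -0.    14.5] w 90.9 t 0.15 | spin units 1.32 then slide units [ 17.93 -20.47   0.44]
time_s: 1.15
ee_pos: [343.1, -300.1, 213.8]
ee_rot: [-180.0, 0.0, 4.1]
force: [0.7, 0.3, 1.5]
gripper_width: 91.3
gripper_force: 0.0
pos [ 343.1 -300.1  213.8] rot [-180.     0.     4.1] w 91.3 t 1.15 | spin units 0.02 then slide units [ 10.72 -12.42   0.46]
```

```bash
python3 -m jog '{"jaw":[91,91,91,91,91,91,91,91,91,91],"slide":[[0.9,-1,0],[0.9,-1,0],[0.9,-1,0],[0.9,-1,0],[0.9,-1,0],[0.9,-1,0],[0.9,-1,0],[0.9,-1,0],[0.9,-1,0],[0.9,-1,0]],"spin":[0,0,0,0,0,0,0,0,0,0]}' >/dev/null
python3 -m jog '{"jaw":[91,91,91],"slide":[[0.9,-1,0],[0.9,-1,0],[0,0,0]],"spin":[0,0,0]}'
python3 - <<'E'
from h import *
m=env.camera_model('wrist'); m['fish']=1; im=save('wrist','w1'); go(638,94,200,4)
import pickle; pickle.dump(m,open('w1.pkl','wb'))
E
```

```text
time_s: 2.45
ee_pos: [641.8, 84.8, 212.5]
ee_rot: [-179.9, -0.0, 4.4]
force: [0.1, 0.1, -0.5]
gripper_width: 90.9
gripper_force: 0.0
pos [640.2  82.6 212.6] rot [1.8e+02 1.0e-01 4.3e+00] w 90.8 t 2.5 | spin units 0.04 then slide units [-0.05 -0.38  0.42]
```

View pics/w1.png

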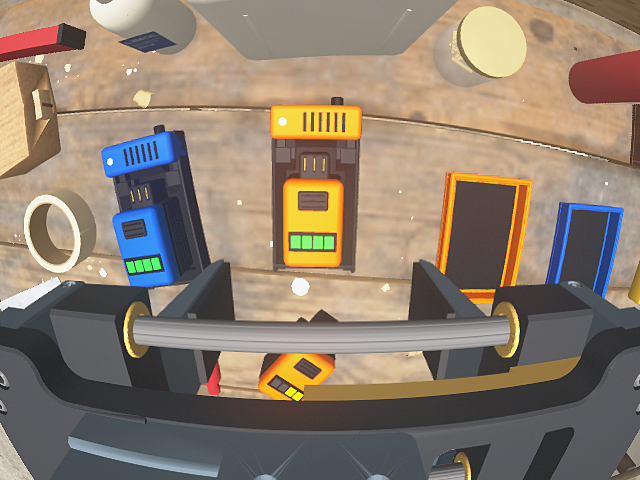

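The wrist view shows the full orange pack's top at about (284..341, 180..267), the full blue at (112..178, 205..287), and both trays at right, around (486,237) and (588,248).

```bash
python3 - <<'E'
from h import *
import pickle
m=pickle.load(open('w1.pkl','rb')); im=cv2.imread('pics/w1.png'); hsv=cv2.cvtColor(im,cv2.COLOR_BGR2HSV)
def rep(n,k,z,close=0):
    if close: k=cv2.morphologyEx(k,cv2.MORPH_CLOSE,np.ones((close,close)))
    cs,_=cv2.findContours(k,cv2.RETR_EXTERNAL,cv2.CHAIN_APPROX_NONE); c=max(cs,key=cv2.contourArea)[:,0]
    p=cast(m,c,z)[:,:2].astype(np.float32); (x,y),(w,h),a=cv2.minAreaRect(p)
    if w<h: w,h,a=h,w,a-90
    print(n,round(x,1),round(y,1),'LxW',round(w,1),round(h,1),'yaw',round((a+90)%180-90,1))
org=cv2.inRange(hsv,(5,150,90),(24,255,255)); blu=cv2.inRange(hsv,(105,150,70),(125,255,255))
def box(k,x0,y0,x1,y1):
    o=np.zeros_like(k); o[y0:y1,x0:x1]=k[y0:y1,x0:x1]; return o
rep('full_o',box(org,270,160,360,280),74); rep('hump_o',box(org,260,95,370,142),44)
rep('full_b',box(blu,105,196,190,295),74); rep('hump_b',box(blu,95,125,190,180),44)
rep('tray_o',box(org,425,160,545,310),25); 
# packs: front face included? charger dark rim corners by hand (z=28): rear
for n,c,z in [('tray_o rim',[(447,172),(532,181),(520,303),(440,292)],25),('full_o',[(284,180),(341,180),(341,267),(284,267)],74),('full_b',[(112,213),(160,204),(178,277),(130,287)],74)]:
    p=cast(m,c,z)[:,:2]; print(n,p.round(1).tolist(),p.mean(0).round(1))
E
```

```text
full_o 643.8 93.8 LxW 78.1 51.2 yaw 3.3
hump_o 730.9 98.1 LxW 82.4 31.8 yaw -86.5
full_b 608.9 251.1 LxW 78.0 57.6 yaw 12.7
hump_b 694.4 272.4 LxW 85.2 31.2 yaw -77.0
tray_o 636.9 -88.9 LxW 123.2 104.3 yaw 2.1
tray_o rim [[695.7, -35.9], [699.0, -138.1], [555.6, -157.5], [566.5, -49.7]] [629.2 -95.3]
full_o [[679.5, 120.2], [683.1, 72.7], [606.3, 65.8], [602.3, 116.2]] [642.8  93.7]
full_b [[640.9, 285.5], [652.2, 232.6], [583.0, 217.1], [566.2, 271.6]] [610.6 251.7]
```

```bash
python3 -m jog '{"jaw":[91,91,91,91,91,91,91,91,91,91],"slide":[[0.08,-0.38,0.2],[0,0,0.8],[0,0,0.8],[0,0,0.8],[0,0,0.8],[0,0,0.8],[0,0,0.6],[0,0,0.5],[0,0,0.4],[0,0,0]],"spin":[0.11,0,0,0,0,0,0,0,0,0]}' 
python3 -c "
from h import *
go(642,94,39,3.4)"
```

```text
time_s: 3.5
ee_pos: [639.5, 91.3, 41.3]
ee_rot: [180.0, 0.2, 3.2]
force: [0.2, 0.7, -0.4]
gripper_width: 91.0
gripper_force: 0.0
pos [639.5  91.3  41.3] rot [180.    0.2   3.2] w 91.0 t 3.5 | spin units -0.02 then slide units [ 0.09 -0.08  0.08]
```

```bash
python3 -m jog '{"jaw":[91,40,40,40,40,40,40,40],"slide":[[0.08,-0.08,0.07],[0,0,0],[0,0,0],[0,0,0],[0,0,0],[0,0,0],[0,0,0],[0,0,0]],"spin":[0,0,0,0,0,0,0,0]}' 40
python3 -m jog '{"jaw":[40,40,40,40,40,40],"slide":[[0,0,-0.1],[0,0,-0.2],[0,0,-0.3],[0,0,-0.4],[0,0,-0.5],[0,0,0]],"spin":[0,0,0,0,0,0]}' 
```

```text
time_s: 4.3
ee_pos: [643.6, 94.3, 41.1]
ee_rot: [179.9, -0.0, 3.3]
force: [0.6, -2.6, 1.8]
gripper_width: 52.1
gripper_force: 40.0
time_s: 4.9
ee_pos: [645.4, 95.4, 89.0]
ee_rot: [-180.0, -0.3, 3.3]
force: [0.7, -0.3, -3.1]
gripper_width: 51.9
gripper_force: 40.0
```

```bash
python3 -m jog '{"jaw":[40,40,40,40,40,40,40,40,40,40],"slide":[[0,0,-0.5],[0,0,-0.5],[-0.2,0.5,0],[-0.2,0.9,0],[-0.2,1,0],[-0.3,1,0],[-0.2,1,0],[-0.2,0.9,0],[-0.2,0.6,0],[0,0.3,0]],"spin":[-0.2,0,0,0,0,0,0,0,0,0]}' >/dev/null
python3 -m jog '{"jaw":[40],"slide":[[0,0,0]],"spin":[0]}' 
python3 - <<'E'
from h import *
import pickle
m=env.camera_model('wrist'); m['fish']=1; im=save('wrist','w2');pickle.dump(m,open('w2.pkl','wb'));save('side','s2'); go(616,-94,37,5)
E
```

```text
time_s: 6.0
ee_pos: [613.9, -95.7, 115.3]
ee_rot: [180.0, 0.0, 4.7]
force: [0.0, -0.3, -4.4]
gripper_width: 51.8
gripper_force: 40.0
pos [614.3 -93.8 115.5] rot [-180.     0.     4.8] w 51.6 t 6.1 | spin units -0.02 then slide units [0.06 0.01 2.62]
```

View pics/w2.png

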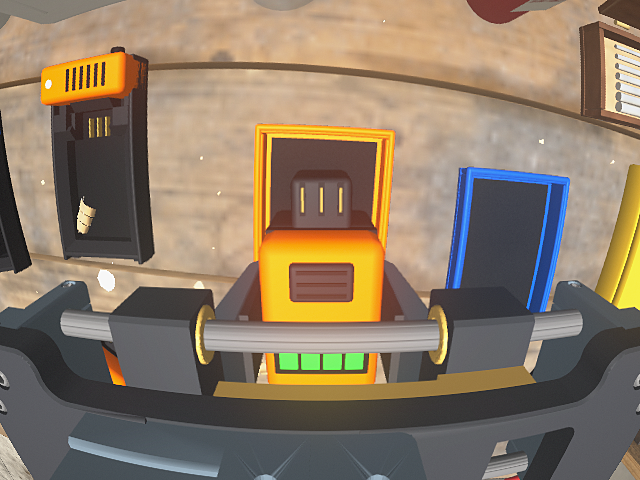

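The pack hangs over the orange tray, centred, with its nose forward. A pale chip-like object shows in the orange charger well at (86,215); I'll look closer after placing the pack.

```bash
python3 - <<'E'
from h import *
import pickle
m=pickle.load(open('w2.pkl','rb')); s=env.camera_model('side')
for z in (8,15,28): print(z,cast(m,[(86,198),(84,236)],z).round()[:,:2].tolist(),cast(s,(253,264),z).round()[0,:2], 'rear corners',cast(m,[(67,258),(153,256)],z).round()[:,:2].tolist())
for n,c in [('tray_o',[(255,125),(395,130)]),('tray_b',[(460,167),(570,177),(545,310)])]: print(n,cast(m,c,25).round(1)[:,:2].tolist())
im=cv2.imread('pics/w2.png'); s2=cv2.imread('pics/s2.png')
cv2.imwrite('pics/c3.png',np.hstack([cv2.resize(im[40:270,30:170],(365,600),interpolation=3),cv2.resize(s2[190:340,140:240],(400,600),interpolation=3)]))
E
```

```text
8 [[632.0, 113.0], [597.0, 118.0]] [611. 116.] rear corners [[573.0, 143.0], [585.0, 46.0]]
15 [[633.0, 108.0], [599.0, 113.0]] [608. 118.] rear corners [[576.0, 137.0], [588.0, 43.0]]
28 [[636.0, 99.0], [603.0, 104.0]] [601. 122.] rear corners [[582.0, 126.0], [593.0, 36.0]]
tray_o [[695.3, -41.4], [700.0, -139.2]]
tray_b [[679.7, -191.2], [686.6, -294.8], [566.6, -301.5]]
```

View pics/c3.png

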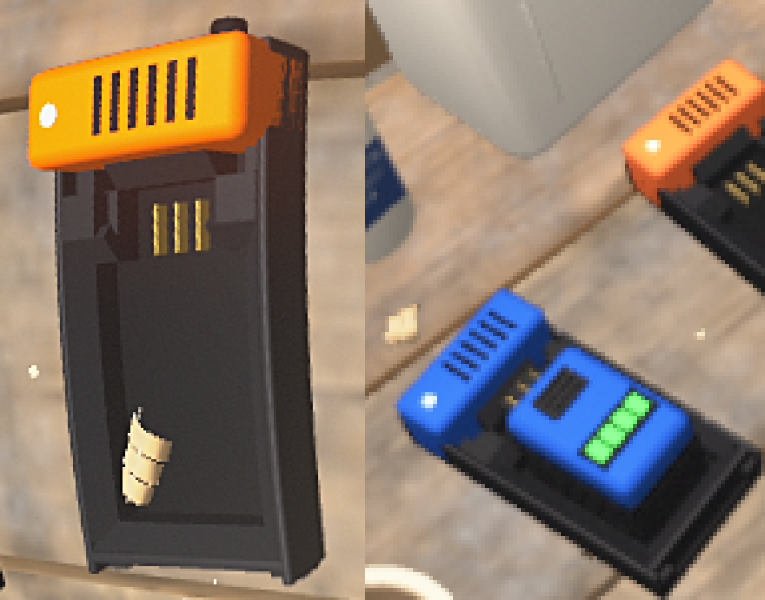

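```bash
python3 -m jog '{"jaw":[40,40,40,40,40,40],"slide":[[0.07,0,0.6],[0,0,0.7],[0,0,0.5],[0,0,0.3],[0,0,0.2],[0,0,0]],"spin":[0,0,0,0,0,0]}' 
```

```text
time_s: 6.7
ee_pos: [616.3, -93.4, 46.3]
ee_rot: [-180.0, 0.1, 4.9]
force: [0.2, -1.2, -3.9]
gripper_width: 52.1
gripper_force: 40.0
```

The shaving lies inside the volume the full pack filled, so it is harmless decoration. Lowering the last few mm to contact.

```bash
python3 -m jog '{"jaw":[40,40,40,40],"slide":[[0,0,0.1],[0,0,0.1],[0,0,0.07],[0,0,0]],"spin":[0,0,0,0]}' 
python3 -m jog '{"jaw":[40,40],"slide":[[0,0,0.05],[0,0,0]],"spin":[0,0]}' 
```

```text
time_s: 7.1
ee_pos: [616.4, -94.1, 38.7]
ee_rot: [180.0, 0.0, 4.9]
force: [0.1, -0.2, -3.8]
gripper_width: 51.9
gripper_force: 40.0
time_s: 7.3
ee_pos: [616.4, -94.1, 37.2]
ee_rot: [180.0, 0.0, 4.9]
force: [0.5, -1.1, -4.1]
gripper_width: 51.9
gripper_force: 40.0
```

```bash
python3 -m jog '{"jaw":[40,40],"slide":[[0,0,0.05],[0,0,0]],"spin":[0,0]}' | grep -E "pos|force"
python3 -m jog '{"jaw":[40,40],"slide":[[0,0,0.05],[0,0,0]],"spin":[0,0]}' | grep -E "pos|force" 
```

```text
ee_pos: [616.6, -94.1, 37.1]
force: [-2.3, 0.7, 5.5]
gripper_force: 40.0
ee_pos: [616.6, -94.1, 37.0]
force: [-5.0, 0.4, 13.0]
gripper_force: 40.0
```

```bash
python3 -m jog '{"jaw":[70,91,91,91,91,91,91,91,91],"slide":[[0,0,-0.07],[0,0,0],[0,0,0],[0,0,-0.3],[0,0,-0.7],[0,0,-0.9],[0,0,-0.9],[0,0,-0.4],[0,0,0]],"spin":[0,0,0,0,0,0,-0.5,-0.48,0]}' | grep -E "pos|rot|width"
python3 -m jog '{"jaw":[91,91,91,91,91,91,91,91,91,91],"slide":[[0.1,-0.5,0],[0.2,-1,0],[0.2,-1,0],[0.2,-1,0],[0.2,-1,0],[0.2,-1,0],[0.2,-1,0],[0.2,-1,0],[0.2,-1,0],[0.2,-1,0]],"spin":[0,0,0,0,0,0,0,0,0,0]}'  >/dev/null
python3 -m jog '{"jaw":[91,91,91],"slide":[[0.2,-1,0],[0.2,-0.8,0],[0,0,0]],"spin":[0,0,0]}'  >/dev/null
python3 - <<'E'
from h import *
import pickle
m=env.camera_model('wrist'); m['fish']=1; im=save('wrist','w3');pickle.dump(m,open('w3.pkl','wb'));go(609.5,251.5,41,12.7); go(609.5,251.5,41,12.7)
hsv=cv2.cvtColor(im,cv2.COLOR_RGB2HSV); k=cv2.inRange(hsv,(105,150,70),(125,255,255))
N,l,s,c=cv2.connectedComponentsWithStats(cv2.morphologyEx(k,cv2.MORPH_CLOSE,np.ones((5,5))))
for i in range(1,N):
  if s[i,4]>300:
    cs,_=cv2.findContours((l==i).astype(np.uint8),0,1); p=cast(m,cs[0][:,0],74)[:,:2].astype(np.float32); print(s[i],cv2.minAreaRect(p))
E
```

```text
ee_pos: [618.1, -94.3, 135.1]
ee_rot: [179.9, -0.3, 12.7]
gripper_width: 91.0
pos [607.8 253.7 130.6] rot [180.    0.2  12.8] w 91.1 t 9.95 | spin units 0.01 then slide units [0.04 0.08 2.99]
pos [607.8 253.7 130.6] rot [180.    0.2  12.8] w 91.1 t 9.95 | spin units 0.01 then slide units [0.04 0.08 2.99]
[ 262   98  120   45 2777] ((692.4878540039062, 275.90380859375), (27.270898818969727, 72.11388397216797), 12.750502586364746)
[ 281  196   80  114 3397] ((608.882080078125, 257.5534973144531), (77.5499267578125, 50.450469970703125), 12.696581840515137)
```

View pics/w3.png

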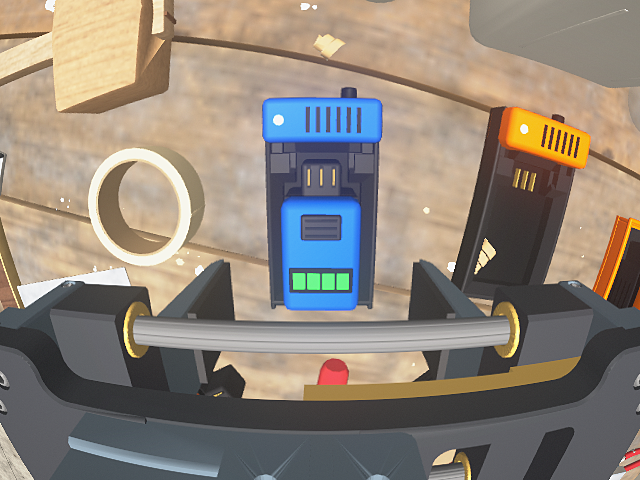

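The full blue pack's top is at (321,253), midway between the fingers. The empty orange charger is at right.

```bash
python3 -m jog '{"jaw":[91,91,91,91,91,91,91,40,40,40],"slide":[[0.06,-0.06,0.4],[0,0,0.8],[0,0,0.8],[0,0,0.6],[0,0,0.3],[0,0,0.08],[0,0,0],[0,0,0],[0,0,0],[0,0,0]],"spin":[0,0,0,0,0,0,0,0,0,0]}' 
python3 -m jog '{"jaw":[40,40,40,40],"slide":[[0,0,0],[0,0,0],[0,0,0],[0,0,0]],"spin":[0,0,0,0]}' 
```

```text
time_s: 10.95
ee_pos: [611.0, 254.1, 43.7]
ee_rot: [-180.0, -0.1, 12.7]
force: [0.3, -0.6, -0.4]
gripper_width: 69.7
gripper_force: 0.0
time_s: 11.35
ee_pos: [610.7, 254.9, 43.3]
ee_rot: [-179.9, -0.0, 12.7]
force: [-0.6, 3.4, 2.0]
gripper_width: 51.8
gripper_force: 40.0
```

```bash
python3 -m jog '{"jaw":[40,40,40,40,40,40,40,40,40,40],"slide":[[0,0,-0.1],[0,0,-0.3],[0,0,-0.6],[0,0,-0.7],[0,0,-0.7],[0,0,-0.6],[0,0,-0.4],[0,0,-0.2],[-0.1,0.5,0],[-0.1,0.8,0]],"spin":[0,0,0,0,0,0.48,0.48,0,0,0]}' | grep -E "pos|rot|force"
python3 -m jog '{"jaw":[40,40,40,40,40,40,40,40,40,40],"slide":[[-0.1,1,0],[-0.1,1,0],[-0.1,1,0],[-0.1,1,0],[-0.1,1,0],[-0.1,1,0],[-0.1,1,0],[-0.1,1,0],[-0.1,1,0],[-0.1,1,0]],"spin":[0,0,0,0,0,0,0,0,0,0]}' | grep -E "pos|rot|width"
python3 -m jog '{"jaw":[40,40,40,40,40,40,40,40],"slide":[[-0.1,1,0],[-0.1,1,0],[-0.1,1,0],[-0.1,1,0],[-0.1,0.8,0],[-0.1,0.5,0],[0,0.14,0],[0,0,0]],"spin":[0,0,0,0,0,0,0,0]}' >/dev/null
python3 - <<'E'
from h import *
import pickle
m=env.camera_model('wrist'); m['fish']=1; im=save('wrist','w4');pickle.dump(m,open('w4.pkl','wb'));save('side','s4'); go(602,-250,50,5)
E
```

```text
ee_pos: [607.2, 214.1, 149.9]
ee_rot: [179.9, 0.1, 5.2]
force: [-0.6, -0.4, -4.5]
gripper_force: 40.0
ee_pos: [602.7, -89.1, 149.7]
ee_rot: [180.0, 0.2, 5.1]
gripper_width: 51.6
pos [ 600.6 -250.   150.7] rot [-179.9    0.     5.1] w 51.6 t 14.25 | spin units 0.01 then slide units [0.05 0.01 3.36]
```

View pics/w4.png

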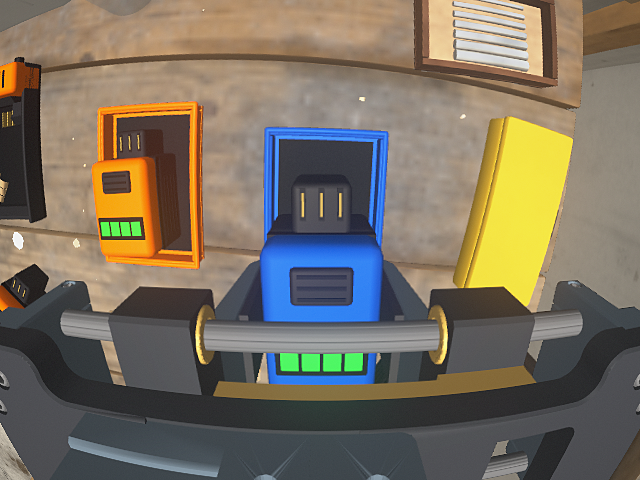

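The full orange pack stands in its tray and the blue one is centred over the blue tray at (325,180).

```bash
python3 -m jog '{"jaw":[40,40,40,40,40,40,40,40],"slide":[[0,0,0.4],[0,0,0.8],[0,0,0.8],[0,0,0.7],[0,0,0.5],[0,0,0.2],[0,0,0.1],[0,0,0]],"spin":[0,0,0,0,0,0,0,0]}' | grep -E "pos|force"
python3 -m jog '{"jaw":[40,40,40],"slide":[[0,0,0.07],[0,0,0.07],[0,0,0]],"spin":[0,0,0]}' | grep -E "pos|force:"
python3 -m jog '{"jaw":[40,40],"slide":[[0,0,0.05],[0,0,0]],"spin":[0,0]}' | grep -E "pos|force:"
```

```text
ee_pos: [601.0, -250.7, 46.0]
force: [0.1, 0.5, -4.9]
gripper_force: 40.0
ee_pos: [600.8, -251.0, 42.0]
force: [-0.2, 0.6, -4.8]
gripper_force: 40.0
ee_pos: [600.7, -251.1, 40.2]
force: [-0.1, 1.0, -4.4]
gripper_force: 40.0
```

```bash
python3 -m jog '{"jaw":[40,40],"slide":[[0,0,0.05],[0,0,0]],"spin":[0,0]}' | grep -E "pos|force:"
python3 -m jog '{"jaw":[40,40],"slide":[[0,0,0.04],[0,0,0]],"spin":[0,0]}' | grep -E "pos|force:"
```

```text
ee_pos: [601.1, -251.2, 39.3]
force: [0.0, -0.2, -1.6]
gripper_force: 40.0
ee_pos: [601.1, -251.2, 39.3]
force: [-3.2, 1.7, 5.1]
gripper_force: 40.0
```

```bash
python3 -m jog '{"jaw":[70,91,91,91,91,91,91,91,91],"slide":[[0,0,-0.05],[0,0,0],[0,0,0],[0,0,-0.3],[0,0,-0.7],[0,0,-0.9],[0,0,-0.9],[0,0,-0.7],[0,0,0]],"spin":[0,0,0,0,0,0,0,0,0]}' | grep -E "pos|rot|width"
python3 -m jog '{"jaw":[91,91,91,91,91,91,91,91,91,91],"slide":[[0,0,0],[0,0,0],[0,0,0],[-0.5,0.5,0],[-0.8,0.9,0],[-0.8,0.9,0],[-0.8,0.9,0],[-0.7,0.8,0],[-0.33,0.46,0],[0,0,0]],"spin":[1,1,1,0,0,0,0,0,0,0]}'  |grep -E "pos|rot"
python3 - <<'E'
from h import *
import pickle
m=env.camera_model('wrist'); m['fish']=1; im=save('wrist','w5');pickle.dump(m,open('w5.pkl','wb'));go(446.3,-339.5,35,-19)
hsv=cv2.cvtColor(im,cv2.COLOR_RGB2HSV); k=cv2.inRange(hsv,(105,150,70),(125,255,255))
N,l,s,c=cv2.connectedComponentsWithStats(cv2.morphologyEx(k,cv2.MORPH_CLOSE,np.ones((9,9))))
for i in range(1,N):
  if s[i,4]>300:
    cs,_=cv2.findContours((l==i).astype(np.uint8),0,1); p=cast(m,cs[0][:,0],66)[:,:2].astype(np.float32); print(s[i],cv2.minAreaRect(p))
E
```

```text
ee_pos: [602.9, -251.9, 148.2]
ee_rot: [179.8, -0.4, 5.0]
gripper_width: 90.8
ee_pos: [444.3, -340.0, 143.6]
ee_rot: [-180.0, 0.1, -19.1]
pos [ 445.7 -339.5  143.8] rot [-180.    -0.   -19.1] w 90.9 t 17.9 | spin units -0.01 then slide units [ 0.02 -0.01  3.63]
[   86     0   155   183 10256] ((598.2789306640625, -267.7768249511719), (127.45132446289062, 87.00553131103516), 2.90594744682312)
[ 288  179   79  109 5257] ((451.8066101074219, -344.79583740234375), (50.161964416503906, 76.48856353759766), 66.59259033203125)
```

View pics/w5.png

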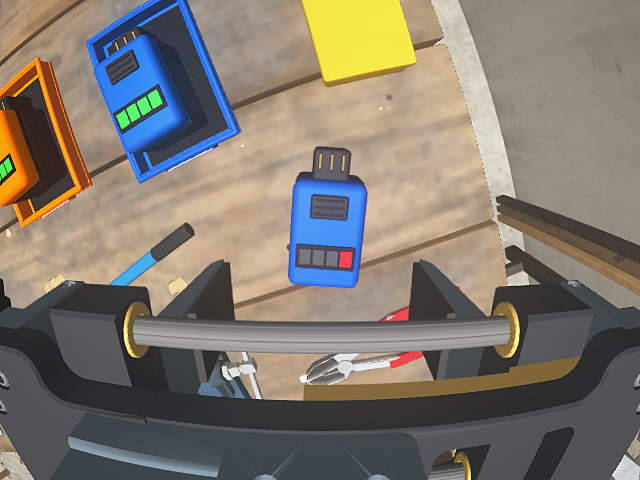

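The empty blue pack is at about (327,232) between the fingers, nose ahead. The wrist fit gives (452,-345) and yaw -23.4, with the expected 76 x 50 mm size.

```bash
python3 -m jog '{"jaw":[91,91,91,91,91,91,91,40,40,40],"slide":[[0,0,0],[0.28,0.08,0.5],[0,0,0.9],[0,0,0.9],[0,0,0.7],[0,0,0.4],[0,0,0.22],[0,0,0],[0,0,0],[0,0,0]],"spin":[0.54,0,0,0,0,0,0,0,0,0]}' 
python3 -m jog '{"jaw":[40,40,40,40],"slide":[[0,0,0],[0,0,0],[0,0,0],[0,0,0]],"spin":[0,0,0,0]}' 
```

```text
time_s: 18.9
ee_pos: [453.3, -345.3, 36.5]
ee_rot: [180.0, -0.1, -23.3]
force: [-0.0, -0.0, -0.7]
gripper_width: 70.6
gripper_force: 0.0
time_s: 19.3
ee_pos: [452.8, -345.7, 36.2]
ee_rot: [179.9, -0.1, -23.3]
force: [-1.0, -2.8, 3.0]
gripper_width: 52.0
gripper_force: 40.0
```

```bash
python3 -m jog '{"jaw":[40,40,40,40,40,40,40,40,40,40],"slide":[[0,0,-0.1],[0,0,-0.3],[0,0,-0.7],[0,0,-0.8],[0,0,-0.8],[0,0,-0.8],[0,0,-0.4],[0,0,0],[0,0,0],[0,0,0]],"spin":[0,0,0,0,0,-0.5,-1,-1,-1,-1]}' | grep -E "pos|rot|force"
python3 -m jog '{"jaw":[40,40,40,40,40,40,40,40,40,40],"slide":[[0.2,-0.4,0],[0.4,-0.8,0],[0.5,-0.95,0],[0.5,-0.95,0],[0.5,-0.95,0],[0.5,-0.95,0],[0.5,-0.95,0],[0.5,-0.95,0],[0.5,-0.95,0],[0.5,-0.95,0]],"spin":[0,0,0,0,0,0,0,0,0,0]}' | grep -E "pos|rot|width"
python3 -c "
from h import *
go(610.8,254.9,130,12.7)"
```

```text
ee_pos: [452.0, -343.8, 152.2]
ee_rot: [-179.9, 0.0, 13.0]
force: [0.8, 0.1, -4.2]
gripper_force: 40.0
ee_pos: [528.4, -54.2, 152.3]
ee_rot: [-179.9, 0.1, 12.5]
gripper_width: 51.8
pos [528.4 -54.2 152.3] rot [-1.799e+02  1.000e-01  1.250e+01] w 51.8 t 21.3 | spin units -0.02 then slide units [ 4.94 -9.45  0.74]
```

```bash
python3 -m jog '{"jaw":[40,40,40,40,40,40,40,40,40,40],"slide":[[0.5,-0.95,0],[0.5,-0.95,0],[0.5,-0.95,0],[0.5,-0.95,0],[0.5,-0.95,0],[0.5,-0.95,0],[0.5,-0.95,0],[0.5,-0.95,0],[0.5,-0.95,0],[0.4,-0.7,0]],"spin":[0,0,0,0,0,0,0,0,0,0]}' | grep -E "pos|rot|width"
python3 -m jog '{"jaw":[40,40],"slide":[[0.1,-0.2,0],[0,0,0]],"spin":[0,0]}' | grep -E "pos|rot|width"
python3 - <<'E'
from h import *
import pickle
m=env.camera_model('wrist'); m['fish']=1; im=save('wrist','w6');pickle.dump(m,open('w6.pkl','wb'));go(610.8,254.9,80,12.7);save('side','s6')
E
```

```text
ee_pos: [610.3, 249.2, 151.9]
ee_rot: [-179.9, 0.1, 12.6]
gripper_width: 51.8
ee_pos: [612.0, 254.0, 151.7]
ee_rot: [180.0, 0.1, 12.7]
gripper_width: 51.4
pos [611.9 252.8 151.8] rot [1.80e+02 1.00e-01 1.27e+01] w 52.1 t 22.55 | spin units -0.0 then slide units [-0.02 -0.08  2.39]
```

View pics/w6.png

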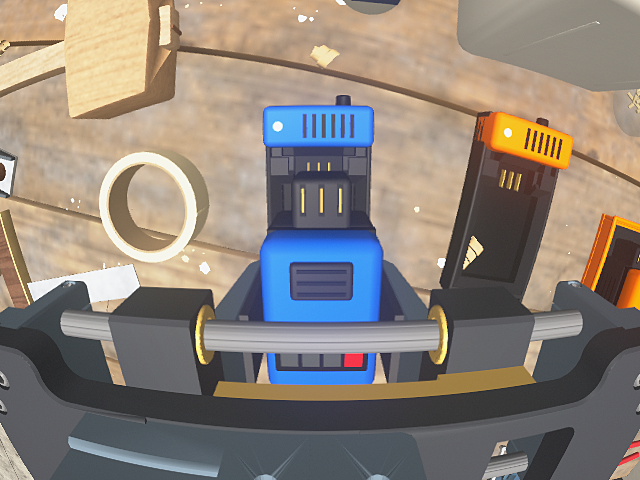

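The empty blue pack sits in the hand exactly as the full one did. Its nose, at column 321, lines up with the charger contacts at column 319.

```bash
python3 -m jog '{"jaw":[40,40,40,40,40,40,40],"slide":[[-0.03,-0.05,0.4],[0,0,0.7],[0,0,0.7],[0,0,0.5],[0,0,0.3],[0,0,0.1],[0,0,0]],"spin":[0,0,0,0,0,0,0]}' | grep -E "pos|force:"
python3 -m jog '{"jaw":[40,40,40,40],"slide":[[0,0,0.15],[0,0,0.15],[0,0,0.1],[0,0,0]],"spin":[0,0,0,0]}' | grep -E "pos|force:"
```

```text
ee_pos: [611.9, 253.5, 71.2]
force: [0.4, 0.2, -3.9]
gripper_force: 40.0
ee_pos: [611.5, 253.8, 58.9]
force: [-0.8, -0.9, -4.0]
gripper_force: 40.0
```

```bash
python3 -m jog '{"jaw":[40,40,40,40],"slide":[[0,0,0.12],[0,0,0.12],[0,0,0.1],[0,0,0]],"spin":[0,0,0,0]}' | grep -E "pos|force:"
python3 -m jog '{"jaw":[40,40],"slide":[[0,0,0.08],[0,0,0]],"spin":[0,0]}' | grep -E "pos|force:"
```

```text
ee_pos: [611.5, 253.8, 48.5]
force: [-0.9, 0.2, -4.6]
gripper_force: 40.0
ee_pos: [611.8, 253.9, 46.5]
force: [-1.0, -0.6, -4.6]
gripper_force: 40.0
```

```bash
python3 -m jog '{"jaw":[40,40],"slide":[[0,0,0.06],[0,0,0]],"spin":[0,0]}' | grep -E "pos|force:"
python3 -m jog '{"jaw":[40,40],"slide":[[0,0,0.05],[0,0,0]],"spin":[0,0]}' | grep -E "pos|force:"
```

```text
ee_pos: [611.8, 253.9, 44.8]
force: [-0.6, 0.1, -4.6]
gripper_force: 40.0
ee_pos: [612.0, 254.0, 44.3]
force: [-1.3, -0.1, 0.4]
gripper_force: 40.0
```

```bash
python3 -m jog '{"jaw":[40,70,91,91,91,91,91,91,91,91],"slide":[[0,0,0.05],[0,0,-0.04],[0,0,0],[0,0,0],[0,0,-0.3],[0,0,-0.7],[0,0,-0.9],[0,0,-0.9],[0,0,-0.8],[0,0,0]],"spin":[0,0,0,0,0,0,0,-0.6,-1,-1]}' | grep -E "pos|rot|width|force:"
python3 - <<'E'
from h import *
import pickle
print(env.state()['qpos'].round(1)); go(402,345,145,135)
m=env.camera_model('wrist'); m['fish']=1; im=save('wrist','w7');pickle.dump(m,open('w7.pkl','wb'));save('side','s7')
hsv=cv2.cvtColor(im,cv2.COLOR_RGB2HSV); k=cv2.inRange(hsv,(105,150,70),(125,255,255))
N,l,s,c=cv2.connectedComponentsWithStats(cv2.morphologyEx(k,cv2.MORPH_CLOSE,np.ones((9,9))))
for i in range(1,N):
  if s[i,4]>300:
    cs,_=cv2.findContours((l==i).astype(np.uint8),0,1); p=cast(m,cs[0][:,0],74)[:,:2].astype(np.float32); print(s[i],cv2.minAreaRect(p))
E
```

```text
ee_pos: [614.3, 254.9, 156.3]
ee_rot: [179.9, -0.5, 33.8]
force: [0.9, -0.2, -0.4]
gripper_width: 90.9
gripper_force: 0.0
[21.5 28.3 82.2 -0.  69.  77.7]
pos [614.3 254.9 156.3] rot [179.9  -0.5  33.8] w 90.9 t 25.7 | spin units 9.85 then slide units [-7.13  2.88  0.38]
[ 301  101  110   73 3573] ((691.8673095703125, 278.8257751464844), (27.89431381225586, 73.087646484375), 13.040543556213379)
[ 271  190   98  116 5085] ((611.625732421875, 255.79490661621094), (77.95714569091797, 50.731319427490234), 12.754568099975586)
```

```bash
python3 -m jog '{"jaw":[91,91,91,91,91,91,91,91,91,91],"slide":[[0,0,0],[0,0,0],[0,0,0],[0,0,0],[0,0,0],[0,0,0],[0,0,0],[0,0,0],[0,0,0],[0,0,0]],"spin":[-1,-1,-1,-1,-1,-1,-1,-1,-1,-1]}' >/dev/null
python3 -m jog '{"jaw":[91,91,91,91,91,91,91,91,91,91],"slide":[[0,0,0],[0,0,0],[0,0,0],[0.5,-0.2,0],[0.9,-0.36,0],[0.9,-0.36,0],[0.9,-0.36,0],[0.9,-0.36,0],[0.9,-0.36,0],[0.9,-0.36,0]],"spin":[-1,-1,-0.65,0,0,0,0,0,0,0]}' >/dev/null
python3 -m jog '{"jaw":[91,91,91],"slide":[[0.9,-0.36,0],[0.3,-0.15,0.3],[0,0,0]],"spin":[0,0,0]}' |grep -E "pos|rot"
python3 - <<'E'
from h import *
import pickle
m=env.camera_model('wrist'); m['fish']=1; im=save('wrist','w8');pickle.dump(m,open('w8.pkl','wb'));go(402,345,36,135)
hsv=cv2.cvtColor(im,cv2.COLOR_RGB2HSV); k=cv2.inRange(hsv,(5,150,90),(24,255,255))
N,l,s,c=cv2.connectedComponentsWithStats(cv2.morphologyEx(k,cv2.MORPH_CLOSE,np.ones((9,9))))
for i in range(1,N):
  if s[i,4]>800:
    cs,_=cv2.findContours((l==i).astype(np.uint8),0,1); p=cast(m,cs[0][:,0],66)[:,:2].astype(np.float32); print(s[i],cv2.minAreaRect(p))
E
```

```text
ee_pos: [398.4, 344.4, 140.9]
ee_rot: [-179.8, -0.0, 134.7]
pos [400.  344.4 141.5] rot [-179.9    0.   134.7] w 91.2 t 28.15 | spin units -0.04 then slide units [-0.03  0.06  3.52]
[ 575    8   52   48 1317] ((432.2611999511719, 636.320068359375), (78.32527923583984, 21.481595993041992), 85.73741912841797)
[ 291  189   75  108 5535] ((400.2269287109375, 350.0949401855469), (50.59204864501953, 77.88542175292969), 44.42206573486328)
```

View pics/w8.png

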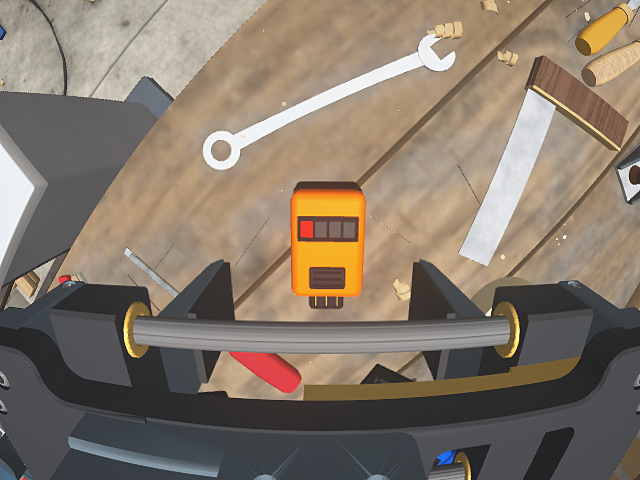

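The empty orange pack is at (328,240) with its nose pointing down in the image, so the gripper is reversed relative to it. One red light confirms it is the right pack.

```bash
python3 -m jog '{"jaw":[91,91,91,91,91,91,91,40,40,40],"slide":[[0.02,0.15,0.4],[0,0,0.8],[0,0,0.8],[0,0,0.8],[0,0,0.5],[0,0,0.22],[0,0,0],[0,0,0],[0,0,0],[0,0,0]],"spin":[0.03,0,0,0,0,0,0,0,0,0]}' |grep -E "pos|force"
python3 -m jog '{"jaw":[40,40,40,40],"slide":[[0,0,0],[0,0,0],[0,0,0],[0,0,0]],"spin":[0,0,0,0]}' 
python3 -m jog '{"jaw":[40,40,40,40,40,40,40,40,40,40],"slide":[[0,0,-0.1],[0,0,-0.3],[0,0,-0.7],[0,0,-0.8],[0,0,-0.8],[0,0,-0.8],[0,0,-0.4],[0,0,0],[0,0,0],[0,0,0]],"spin":[0,0,0,0,0,-1,-1,-1,-1,-1]}' | grep -E "pos|rot|force"
python3 -c "
from h import *
print(env.state()['qpos'].round())
go(641,94,150,183.4)"
```

```text
ee_pos: [404.2, 348.7, 37.4]
force: [0.2, -0.3, 0.1]
gripper_force: 0.0
time_s: 29.55
ee_pos: [402.4, 347.2, 36.8]
ee_rot: [-179.8, 0.0, 134.5]
force: [-3.1, -3.5, 5.5]
gripper_width: 52.1
gripper_force: 40.0
ee_pos: [403.8, 348.6, 154.0]
ee_rot: [180.0, 0.0, 174.8]
force: [-0.2, -0.2, -3.7]
gripper_force: 40.0
[ 40.  17. 100.   0.  62. -45.]
pos [403.8 348.6 154. ] rot [180.    0.  174.8] w 51.9 t 30.55 | spin units -1.08 then slide units [-7.39 -8.94  0.13]
```

```bash
python3 -m jog '{"jaw":[40,40,40,40,40,40,40,40,40,40],"slide":[[0,0,0],[-0.4,-0.4,0],[-0.7,-0.8,0],[-0.8,-1,0],[-0.8,-1,0],[-0.8,-1,0],[-0.8,-1,0],[-0.8,-1,0],[-0.8,-1,0],[-0.8,-1,0]],"spin":[-0.54,-0.54,0,0,0,0,0,0,0,0]}' >/dev/null
python3 -m jog '{"jaw":[40,40,40],"slide":[[-0.5,-0.5,0],[-0.19,-0.24,0],[0,0,0]],"spin":[0,0,0]}' |grep -E "pos|rot"
python3 - <<'E'
from h import *
import pickle
m=env.camera_model('wrist'); m['fish']=1; im=save('wrist','w9');pickle.dump(m,open('w9.pkl','wb'));a=save('side','s9');go(641,94,70,183.4);go(641,94,70,183.4)
E
```

```text
ee_pos: [639.0, 91.1, 153.3]
ee_rot: [180.0, -0.0, -177.0]
pos [637.7  92.5 153.4] rot [ 1.800e+02 -1.000e-01 -1.769e+02] w 51.7 t 31.95 | spin units -0.03 then slide units [-0.11  0.04  2.78]
pos [637.7  92.5 153.4] rot [ 1.800e+02 -1.000e-01 -1.769e+02] w 51.7 t 31.95 | spin units -0.03 then slide units [-0.11  0.04  2.78]
```

View pics/w9.png

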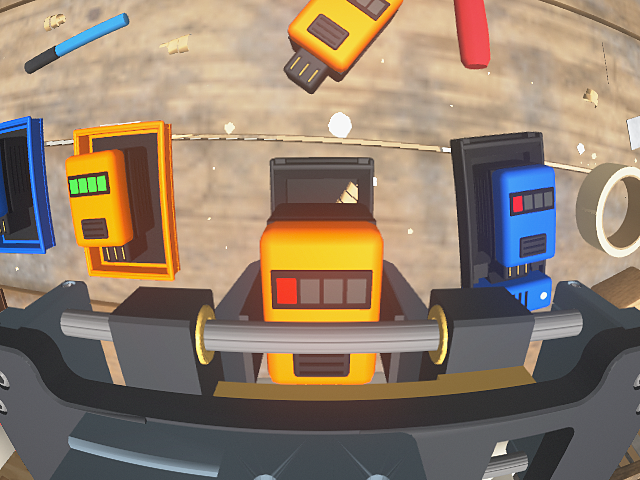

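The held pack, rear toward the camera, is at (320,300). The charger's rear end shows at row 158, with the charger centred at column 321. I'll compare the hand offsets.

```bash
python3 - <<'E'
from h import *
import pickle
tcp={'w2':(614.1,-94.7,115.4,4.8,33),'w4':(601,-250,150.7,5.1,35),'w6':(612,253.5,151.8,12.7,36),'w9':(638.4,91.8,153.3,183.1,36)}
for n,(x,y,z,a,o) in tcp.items():
    m=pickle.load(open(n+'.pkl','rb')); im=cv2.imread(f'pics/{n}.png'); hsv=cv2.cvtColor(im,cv2.COLOR_BGR2HSV)
    k=cv2.inRange(hsv,(105,150,70) if n in('w4','w6') else (5,150,90),(125,255,255) if n in('w4','w6') else (24,255,255))
    col=k[200:300,321]; r=[200+np.argmax(k[200:300,c]>0) for c in (300,321,342)]
    p=cast(m,[(321,np.mean(r))],z-o+66)[0]; a=np.radians(a)
    print(n,r,'edge ahead of TCP',((p[0]-x)*np.cos(a)+(p[1]-y)*np.sin(a)).round(1))
m=pickle.load(open('w9.pkl','rb')); print('charger rear outer w9',cast(m,[(270,158),(374,158)],28).round(1)[:,:2].tolist())
m=pickle.load(open('w1.pkl','rb')); print('charger rear outer w1',cast(m,[(273,271),(355,271)],28).round(1)[:,:2].tolist())
E
```

```text
w2 [np.int64(230), np.int64(230), np.int64(228)] edge ahead of TCP 42.0
w4 [np.int64(235), np.int64(235), np.int64(235)] edge ahead of TCP 38.6
w6 [np.int64(230), np.int64(230), np.int64(230)] edge ahead of TCP 41.5
w9 [np.int64(220), np.int64(219), np.int64(219)] edge ahead of TCP 43.2
charger rear outer w9 [[582.8, 48.6], [578.4, 131.3]]
charger rear outer w1 [[579.6, 131.0], [586.1, 47.1]]
```

```bash
python3 -m jog '{"jaw":[40,40,40,40,40,40,40],"slide":[[-0.15,0.05,0.4],[0,0,0.7],[0,0,0.7],[0,0,0.5],[0,0,0.3],[0,0,0.1],[0,0,0]],"spin":[-0.04,0,0,0,0,0,0]}' | grep -E "pos|force:"
python3 -m jog '{"jaw":[40,40,40,40],"slide":[[0,0,0.15],[0,0,0.15],[0,0,0.12],[0,0,0]],"spin":[0,0,0,0]}' | grep -E "pos|force:"
```

```text
ee_pos: [642.9, 93.8, 72.5]
force: [0.1, 0.1, -4.1]
gripper_force: 40.0
ee_pos: [642.7, 93.3, 59.5]
force: [0.4, 0.1, -3.3]
gripper_force: 40.0
```

```bash
python3 -m jog '{"jaw":[40,40,40,40],"slide":[[0,0,0.12],[0,0,0.12],[0,0,0.12],[0,0,0]],"spin":[0,0,0,0]}' | grep -E "pos|force:"
python3 -m jog '{"jaw":[40,40],"slide":[[0,0,0.08],[0,0,0]],"spin":[0,0]}' | grep -E "pos|force:"
```

```text
ee_pos: [642.6, 93.3, 48.4]
force: [-0.6, 0.7, -2.9]
gripper_force: 40.0
ee_pos: [642.9, 93.4, 46.5]
force: [-0.0, 0.2, -4.0]
gripper_force: 40.0
```

```bash
python3 -m jog '{"jaw":[40,40],"slide":[[0,0,0.05],[0,0,0]],"spin":[0,0]}' | grep -E "pos|force:"
```

```text
ee_pos: [643.0, 93.4, 45.2]
force: [-0.3, 0.2, -3.8]
gripper_force: 40.0
```

```bash
python3 -m jog '{"jaw":[40,40],"slide":[[0,0,0.05],[0,0,0]],"spin":[0,0]}' | grep -E "pos|force:"
python3 -m jog '{"jaw":[40,40],"slide":[[0,0,0.04],[0,0,0]],"spin":[0,0]}' | grep -E "pos|force:"
```

```text
ee_pos: [643.4, 93.4, 44.7]
force: [-1.7, 0.4, 1.6]
gripper_force: 40.0
ee_pos: [643.4, 93.4, 44.7]
force: [-2.7, -0.1, 8.2]
gripper_force: 40.0
```

Contact came at the expected floor height. Releasing, rising and checking.

```bash
python3 -m jog '{"jaw":[70,91,91,91,91,91,91,91,91,91],"slide":[[0,0,-0.05],[0,0,0],[0,0,0],[0,0,-0.3],[0,0,-0.7],[0,0,-0.9],[0,0,-0.9],[0,0,-0.9],[0,0,-0.9],[0,0,0]],"spin":[0,0,0,0,0,0,0,0,0,0]}'
python3 - <<'E'
from h import *
m=env.camera_model('wrist'); m['fish']=1; im=save('wrist','w10'); a=save('side','s10')
cv2.imwrite('pics/c10.png',cv2.hconcat([cv2.resize(im[:300,:,::-1],(400,188)),cv2.resize(a[100:440,140:500,::-1],(400,378))[:188]])) if 0 else None
st=np.vstack([im[90:310],a[130:350]]); cv2.imwrite('pics/c10.png',st[:,:,::-1])
for i,(col,z) in enumerate([((5,150,90,24),74),((105,150,70,125),74)]):
  hsv=cv2.cvtColor(im,cv2.COLOR_RGB2HSV); k=cv2.inRange(hsv,col[:3],(col[3],255,255))
  N,l,s,c=cv2.connectedComponentsWithStats(cv2.morphologyEx(k,cv2.MORPH_CLOSE,np.ones((7,7))))
  for i in range(1,N):
    if s[i,4]>800:
      cs,_=cv2.findContours((l==i).astype(np.uint8),0,1); p=cast(m,cs[0][:,0],z)[:,:2].astype(np.float32); print(s[i],cv2.minAreaRect(p))
E
```

```text
time_s: 35.25
ee_pos: [645.6, 93.7, 187.2]
ee_rot: [180.0, 0.5, -176.6]
force: [0.0, 0.0, -0.0]
gripper_width: 90.6
gripper_force: 0.0
[ 290    0  104   70 2179] ((476.3481140136719, 99.85789489746094), (51.5449333190918, 74.9786376953125), 55.504600524902344)
[  85  112  103  148 7905] ((616.9474487304688, -65.65149688720703), (123.0005111694336, 96.46005249023438), 2.1242756843566895)
[ 288  177   67  101 2872] ((643.3688354492188, 94.60435485839844), (82.04500579833984, 51.69763946533203), 3.4530398845672607)
[ 275  280   89   42 3142] ((706.5447387695312, 97.02128601074219), (39.01910400390625, 74.79278564453125), 3.495598554611206)
[   0  107   69  129 4654] ((604.2022705078125, -194.37843322753906), (122.86798858642578, 103.20507049560547), 2.680412530899048)
[ 474  153   60   94 3627] ((608.3800048828125, 248.67279052734375), (77.5708236694336, 55.97447967529297), 12.501769065856934)
[ 449  252   84   48 2416] ((676.0639038085938, 249.72128295898438), (39.19638442993164, 85.26054382324219), 11.160910606384277)
```

View pics/c10.png

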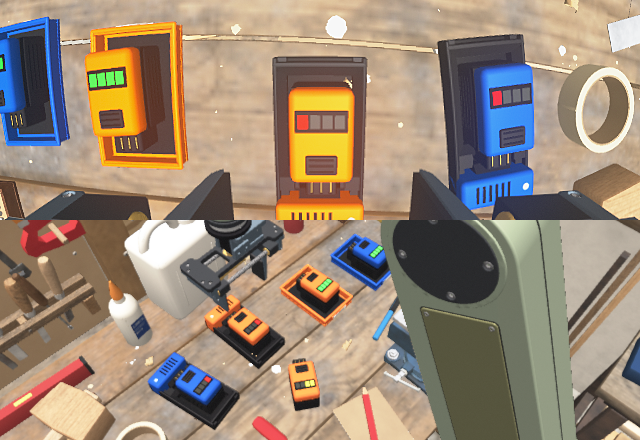

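Both empty packs sit seated in their chargers at about (320,135) and (507,107). Both full packs stand in their trays, the half-charged pack hasn't moved, and the gripper is clear.

```bash
python3 -c "
from workcell import env
print(env.job_done())"
```

```text
the job is handed in; nothing more can be done
None
```

I handed the job in at about 35 s of the 109 s limit: both full packs stand in their own trays, both empty packs are seated in their own chargers, and the half-charged pack was left where it stood; the hand-in returned no verdict.

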